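Load a circuit board and slide it to the inspection notch

ROBOT

A 6-joint arm with a two-finger parallel gripper is mounted at the origin on the work surface. World frame = base frame: x ahead of the robot, y to its left, z up, the work surface at z = 0. Lengths are in m, angles in rad, forces in N, time in s.
With the tool pointing down it reaches from about 0.375 to 0.9 m from the base axis. Payload 3.1 kg.
Tool frame: the origin (TCP) lies at the very end of the fingers, on their centre line; the grasp point (between the pads) lies 19 mm behind it; z points along the fingers, y is the direction in which the jaws open and shut (so a half turn about z gives the same grasp; the last joint's range is limited). The gripper opens to 87 mm and grips with 3 to 60 N. Pads are 19 mm wide; open, the fingers measure 117 mm over their backs; the gripper's body (75 mm by 190 mm) begins 51 mm behind the grasp point.
Start: joints at [-0.178, 0.527, 1.433, -0, 1.181, -0.178], TCP at [0.625, 0, 0.223] pointing down, gripper open.
Joint ranges: [-3.08, 3.08], [-0.75, 2.2], [0.22, 2.44], [-1.43, 4.57], [0, 2.65], [-2.85, 2.85]. Speed limits (rad/s): [2.79, 2.79, 3.14, 3.14, 3.14, 3.14].

INTERFACE

Orientations are given as a unit quaternion [x, y, z, w].
In Python, from rig import robot gives the robot as it stands. The module is installed in compiled form; this text tells all that it offers.
- The arm moves only by the tool send_rows, never from a script. Its argument "deltas" is a list of rows, each an object of numbers: "tx", "ty", "tz": the shift along the tool's x, y, z in cm; "rx", "ry", "rz": the turn, a rotation vector about the tool's x, y, z in rad. A call has 1 to 5 rows; each row is the pose to reach, as a shift and turn from the pose commanded when the call began, along the tool's axes at that moment; what a row does not reach only later rows make up. A row lasts 1/12 s, in which the tool goes at most 41.7 mm and 7.16 degrees, less where a joint would pass 70% of its speed; a pose out of reach is approached as far as the arm can. A call with a gripper value outside its range is refused whole. "claw" is the finger opening in cm, from 0 to 8.7, set as the call begins (left out, the last holds). The fingers move at their own pace and stop on an object; "squeeze" is the grip in N (left out, the last holds). Time passes only in rows, so rows that repeat a pose let the fingers close. It gives the time, the measured TCP pose, the force and the opening at its end, in the units of the state.
- robot.get_obs(): the state, without advancing time (a new reading comes with each control period).
- robot.camera(name): name is "scene" or "side" or "wrist"; returns a dict with "color" (480x640x3 uint8, red, green, blue), "z_map" (480x640 float32, m along the optical axis (not along the pixel's ray), 0 where there is no reading), "intrinsics" (3x3 intrinsics, pixels), "R" (3x3) and "t" (3): a world point X has camera coordinates R X + t; the wrist camera has in their place "tool_from_camera" (4x4, takes a point from camera to tool coordinates, whose origin is the TCP and whose axes are the flange's). Camera axes: x right, y down, z forward; pixel columns grow to the right and rows downward; lengths in m; the calibration is good to about 2 mm. A picture is of the moment at which its call begins: read the wrist's pose just before it.
- robot.hand_in(): hands the job in, once; it reports no verdict.
Trained networks look in the newest picture that a camera, given by its name, has taken for a name from the list of things; names that differ only in an ending like _2 or _b are one class to them, and where a whole thing is asked for, a point or a joint stands for the part that bears it (a point fixed in the world has none). Each returns a list of dicts, best first, with "p" (0 to 1); they miss things now and then, are a little off and sometimes report something else, mostly with a low value. They report only what shows in the picture. A call takes as long as a camera call. They do not tell look-alikes from the thing itself.
- robot.outline_of(label, camera): "pixels" (480x640 bool, what is visible of it) and "xy" ([column, row] in pixels, amid what is visible of it).
- robot.tip_of(label, camera): "xy" ([column, row] in pixels: a listed point, or the origin of a listed thing).
The state is a dict: "time": time; "q": joint angles; "joint_velocities": joint speeds; "joint_torque": joint torques, N m; "position": TCP position; "tool_rot": TCP orientation; "ft_force": force on the tool from outside, world axes, zero at the start; "moment": the same for the moment, N m; "grip_width": finger opening in m.
Only numpy, scipy, OpenCV 4.12 (cv2) and the standard library are available. Lean on these libraries where they do the work, as an engineer would, in place of code of your own. Each camera call takes 0.05 s, during which the arm holds its last target.

TASK

Pick the green circuit board up by its tall blue relay and lay it flat in the white tray of the inspection slide, either way round, and let go of it there. Then pinch the orange handle and slide the carriage along its rail until the ball clicks into the notch at the inspection camera, without running past it, and finish while still holding the handle there with the carriage at rest in the notch. Leave the other things on the bench alone.

Things in the scene. Friction and masses are not known exactly. Their poses are not given: they have to be found in the camera images.
- stage: Inspection slide: aluminium rail base with two steel rods, 100 (x) x 340 (y) x 30 mm, fixed to the bench. Origin: centre of its underside, on the bench. The carriage runs along its +y axis; the handle is on its -x side (towards the robot), the camera on its +x side.
- carriage: Dark steel carriage plate, 126 x 90 mm, top face 40 mm above the bench, carrying the tray and the orange handle. Origin: at bench height on the rail's middle line; axes parallel to the stage's. Its origin runs from y = -100 to +100 mm in the stage's frame, starting at -100 to -60; the notch is at -10 to +40, elsewhere every time. Friction about 1.5 N; it stays where it is left.
- tray (a point): White shallow tray on the carriage, inside 66 (x) x 76 (y) mm, floor 43 mm above the bench, walls 4 mm thick and 6 mm high. The point is the centre of the tray's floor, top face. Axes parallel to the stage's. The tray moves with the carriage.
- handle (a point): Orange upright grip on the carriage, 20 (x) x 14 (y) x 40 mm tall, 70 mm to the -x side of the tray's centre at the same y. The point is the grip's centre, 60 mm above the bench (top of the grip at 80 mm, foot at 40 mm). Below it is the flat carriage plate. Pinch it from above across its 14 mm width, that is along the rail.
- scope: Inspection camera: white tube on a steel post, tilted down at the tray, on a blue clamp with a white line, fixed at the far (+x) side of the rail; about 160 mm tall; all of it above 25 mm height lies 65 mm or more to the +x side of the rail's middle. Origin: at bench height on the rail's middle line; axes parallel to the stage's. The ball is in the notch when the tray's centre has y = 0 in this frame.
- notch (a point): Middle of the notch, 20 mm above the bench, between two steel ridges. Carriage travel before (-) or past (+) it: first ridge felt from -10 mm (5 to 10 N of resistance), topped at -5 mm; then the ball is drawn in (about 4 to 6 N forwards) and lies free within about 1 mm of the middle; an equal second ridge tops at +5 mm. Let go within 3.5 mm, the carriage centres itself to about 1 mm.
- board: Green circuit board, 60 (x) x 70 (y) x 3 mm, 60 g (varies), with a blue relay in the middle 30 (x) x 18 (y) x 26 mm tall (top 29 mm above the board's underside). Other parts on it are 3 mm high. Origin: centre of its underside. It lies on a pale grey mat 2 mm thick. Pinch the relay across its 18 mm width (the board's y).
- spool: Bystander: green solder spool standing on its flange, 60 mm across, 45 mm tall. Origin: centre of its underside.
- tin: Bystander: black round tip-cleaner tin with brass top, 66 mm across, 39 mm tall. Origin: centre of its underside.
- pliers: Bystander: pliers with red grips lying flat, about 155 mm long along their x, 45 mm wide, 13 mm high. Origin: at bench height between the grips.
- screwdriver: Bystander: yellow-handled screwdriver lying flat, about 160 mm long along its x. Origin: at bench height.
Not all that is in view belongs to the job. What is shaped like the board but pink is not meant.

How it is judged:
On the way, in this order (a step that is already met when the one before it is completed fails the run):
1. the board lies flat in the tray, let go of, with the carriage not yet at the notch (x of board in the frame of tray between -0.006 and 0.006 m and y of board in the frame of tray between -0.006 and 0.006 m and z of board in the frame of tray between -0.003 and 0.003 m and angle between the z axis of board and the z axis of tray, either way round below 0.06 rad and angle between the x axis of board and the x axis of tray, either way round below 0.2 rad and contact force between the fingers and board below 0.1 N and linear speed of board below 0.02 m/s and y of tray in the frame of scope below -0.012 m), for 0.2 s.
2. the carriage is in the notch (y of tray in the frame of scope between -0.0025 and 0.0025 m), for 0.2 s.
At the end, for the whole second after the job is handed in: The board lies flat in the tray (within 6 mm of its centre, either way round), untouched by the fingers; the carriage rests within 2.5 mm of the notch's middle; the fingers hold the handle (grasp point within 40 mm of its centre) with more than 3 N (all of step 2 and x of board in the frame of tray between -0.006 and 0.006 m and y of board in the frame of tray between -0.006 and 0.006 m and z of board in the frame of tray between -0.003 and 0.003 m and angle between the z axis of board and the z axis of tray, either way round below 0.06 rad and angle between the x axis of board and the x axis of tray, either way round below 0.2 rad and linear speed of carriage below 0.005 m/s and contact force between the fingers and carriage above 3 N and distance between the grasp point and handle below 0.04 m and contact force between the fingers and board below 0.1 N); the arm keeps its last pose, push and grip.
It fails at once if the carriage runs past the notch (9 mm or more beyond its middle) (y of tray in the frame of scope above 0.009 m).
It fails at once if disturbed: the spool (moved more than 30 mm) (distance of spool from where it was at the start of the episode above 0.03 m).
It fails at once if disturbed: the tin (moved more than 30 mm) (distance of tin from where it was at the start of the episode above 0.03 m).
It fails at once if disturbed: the pliers (moved more than 30 mm) (distance of pliers from where it was at the start of the episode above 0.03 m).
It fails at once if disturbed: the screwdriver (moved more than 30 mm) (distance of screwdriver from where it was at the start of the episode above 0.03 m).
It also fails if it takes over 45 s, if anything falls off the work surface, if the arm or the gripper's body presses on something with over 40 N, if the wrist force passes 120 N, or if a joint passes its speed limit or range.

## Working session

There is one attempt and no reset: what is moved stays moved. The work goes in short steps, Python scripts to look and compute and a tool call to move; the robot and the scene stay as the last step left them, time stands still between calls to the robot, and variables do not carry over. Pictures are saved under pics/ and viewed, and the job is handed in when it is done.

Besides the shell and the picture viewer there is one more tool, called by a JSON object that holds its "method" and its "body", one argument or row to a line. send_rows: Moves the arm, as the interface text tells. Its arguments: {"type":"object","properties":{"deltas":{"type":"array","items":{"type":"object","properties":{"tx":{"type":"number"},"ty":{"type":"number"},"tz":{"type":"number"},"rx":{"type":"number"},"ry":{"type":"number"},"rz":{"type":"number"}}}},"claw":{"type":"number"},"squeeze":{"type":"number"}},"required":["deltas"]}

```bash
mkdir -p pics; cat > h.py <<'E'
import numpy as np, cv2
from rig import robot
from scipy.spatial.transform import Rotation as Ro
def save(name,img,box=None,s=1):
    im=img[:,:,::-1]
    if box: im=im[box[1]:box[3],box[0]:box[2]]
    if s!=1: im=cv2.resize(im,None,fx=s,fy=s,interpolation=cv2.INTER_CUBIC)
    cv2.imwrite('pics/'+name+'.png',im)
def tf(c,o=None):
    if 'R' in c: return c['R'].T, -c['R'].T@c['t']
    T=np.array(c['tool_from_camera']); R=Ro.from_quat(o['tool_rot']).as_matrix()
    return R@T[:3,:3], R@T[:3,3]+np.array(o['position'])
def cloud(c,o=None):
    Rw,tw=tf(c,o);K=c['intrinsics'];z=c['z_map']
    v,u=np.mgrid[0:480,0:640]
    P=np.stack([(u-K[0,2])/K[0,0]*z,(v-K[1,2])/K[1,1]*z,z],-1)
    P=P@Rw.T+tw; P[z==0]=np.nan
    return P
def ray(c,uv,h,o=None):
    Rw,tw=tf(c,o);K=c['intrinsics']
    d=Rw@np.array([(uv[0]-K[0,2])/K[0,0],(uv[1]-K[1,2])/K[1,1],1]); return tw+d*(h-tw[2])/d[2]
E
python3 - <<'E'
from h import *
o=robot.get_obs();print(o)
for n in ['scene','side','wrist']:
    c=robot.camera(n);save(n+'0',c['color'])
    print(n,tf(c,o)[1])
    for l,hh in [('board',.002),('handle',.06),('tray',.043),('scope',0),('notch',.02),('stage',0),('spool',0),('tin',0),('pliers',0),('screwdriver',0)]:
        for d in robot.tip_of(l,n): print(l,round(d['p'],2),np.round(d['xy']),np.round(ray(c,d['xy'],hh,o),4))
E
```

```text
{'time': 0.0, 'q': array([-1.78513132e-01,  5.28491348e-01,  1.43390787e+00, -1.28087514e-05,
        1.18141651e+00, -1.78496613e-01]), 'joint_velocities': array([-8.18786157e-04,  1.31736946e-03,  1.49041714e-03,  1.15045883e-05,
        6.65619848e-04, -1.44357513e-03]), 'joint_torque': array([-5.45745443e-04, -4.40045428e+01, -1.76593530e+01,  6.32597599e-02,
        5.83207863e-02, -1.53719384e-04]), 'position': array([6.24255079e-01, 1.51987326e-04, 2.21554413e-01]), 'tool_rot': array([ 7.07110461e-01,  7.07102228e-01, -6.38795549e-04, -9.09666762e-04]), 'ft_force': array([-0.23561263, -0.40705737,  0.2640363 ]), 'moment': array([ 0.00100826,  0.00278479, -0.02444837]), 'grip_width': 0.08710620954711265}
scene [ 1.24883323 -0.55709126  0.86616091]
board 0.96 [237. 307.] [ 0.4888 -0.2246  0.002 ]
board 0.76 [172. 257.] [ 0.2681 -0.2663  0.002 ]
handle 0.87 [348. 254.] [0.5468 0.0176 0.06  ]
handle 0.38 [362. 288.] [ 0.6412 -0.0213  0.06  ]
tray 0.93 [366. 279.] [0.6141 0.0134 0.043 ]
scope 0.69 [400. 259.] [0.5753 0.1449 0.    ]
notch 0.68 [412. 264.] [0.6173 0.1384 0.02  ]
stag
[... 802 characters left out ...]
 0.89 [312. 280.] [ 0.3987 -0.0957  0.    ]
spool 0.69 [455. 326.] [ 0.5256 -0.4317  0.    ]
tin 0.56 [212. 181.] [0.4879 0.4283 0.    ]
pliers 0.85 [440. 260.] [ 0.6899 -0.2731 -0.    ]
screwdriver 0.76 [453. 327.] [ 0.5194 -0.4299  0.    ]
wrist [0.6249691  0.08157791 0.38341975]
board 0.95 [182. 410.] [ 0.479  -0.2209  0.002 ]
handle 0.71 [210. 203.] [0.541  0.0151 0.06  ]
tray 0.95 [300. 186.] [0.6094 0.0256 0.043 ]
notch 0.95 [315.  25.] [0.6219 0.147  0.02  ]
stage 0.94 [275.  88.] [0.5873 0.1028 0.    ]
spool 0.89 [ 96. 300.] [ 0.4049 -0.0943 -0.    ]
tin 0.45 [274.  87.] [0.5863 0.1035 0.    ]
pliers 0.4 [275.  87.] [0.5875 0.1034 0.    ]
pliers 0.4 [212. 202.] [0.5268 0.0039 0.    ]
```

View pics/scene0.png

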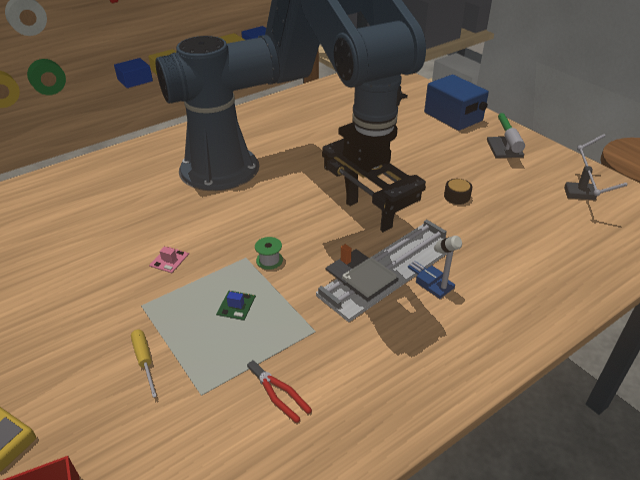

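View pics/side0.png

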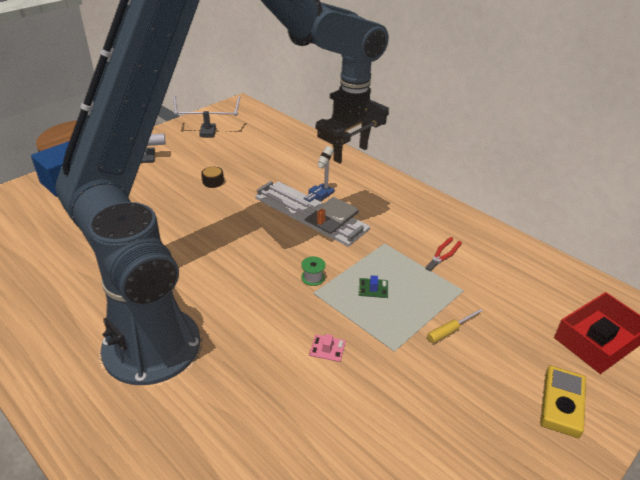

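View pics/wrist0.png

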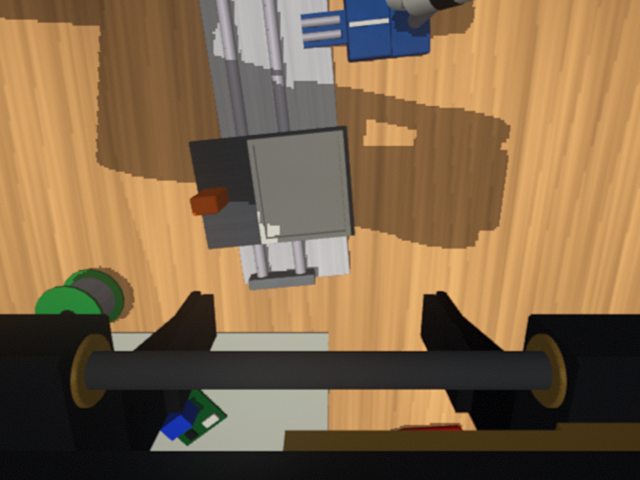

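Candidates for the board: green board with the blue relay at scene (237,307), pink look-alike at (172,257) (rejected), green spool at (268,250) (rejected). I'll check the choice in a close crop and measure the poses.

```bash
python3 - <<'E'
from h import *
o=robot.get_obs()
for n in ['scene','side','wrist']:
    c=robot.camera(n);P=cloud(c,o)
    hsv=cv2.cvtColor(c['color'],cv2.COLOR_RGB2HSV)
    if n=='scene': save('crop1',c['color'],(190,260,470,340),2.8)
    print(n,tuple(np.round(tf(c,o)[1],3)))
    near=(np.hypot(P[...,0]-.48,P[...,1]+.222)<.06)
    b=near&(hsv[...,0]>108)&(hsv[...,0]<135)&(hsv[...,1]>120)&(P[...,2]>.027)&(P[...,2]<.036)
    g=near&(P[...,2]<.02)&(hsv[...,0]>45)&(hsv[...,0]<80)&(hsv[...,1]>70)
    for k,m in (('relaytop',b),('green',g)):
        q=P[m][:,:2].astype(np.float32)*1000
        if len(q)>5: print(k,len(q),cv2.minAreaRect(q),np.median(P[m][:,2]))
    for l in ['board','tray','carriage']:
        for d in robot.outline_of(l,n)[:2]:
            q=P[d['pixels']];print(l,round(d['p'],2),np.round(d['xy']),np.nanpercentile(q[:,2],[5,50,95]),end=' ')
            q=q[np.isfinite(q[:,0])&(q[:,2]<.055)]
            print(cv2.minAreaRect(q[:,:2].astype(np.float32)*1000))
    nearh=(np.hypot(P[...,0]-.543,P[...,1]-.017)<.04)&(hsv[...,0]<14)&(hsv[...,1]>140)&(P[...,2]>.043)&(P[...,2]<.09)
    q=P[nearh]; t=q[q[:,2]>.077]; print('handle',len(q),np.nanmedian(q,0), len(t), t[:,:2].min(0),t[:,:2].max(0)) if len(t) else print('h',len(q))
E
```

```text
scene (np.float64(1.249), np.float64(-0.557), np.float64(0.866))
relaytop 91 ((483.2223205566406, -224.26161193847656), (30.77414894104004, 19.899011611938477), 37.891029357910156) 0.029559037668298815
green 360 ((482.9261779785156, -223.52606201171875), (60.455657958984375, 74.67375183105469), 39.63642501831055) 0.0036026360591466244
board 0.87 [238. 306.] [0.0003799  0.00454607 0.02980837] ((480.6055603027344, -222.10733032226562), (64.68366241455078, 80.8011474609375), 39.5817985534668)
board 0.63 [167. 260.] [-0.00097158  0.00308129  0.0279059 ] ((270.631591796875, -273.5341796875), (63.82901382446289, 73.1843032836914), 31.48272705078125)
tray 0.72 [360. 273.] [0.03102768 0.04071381 0.05714668] ((555.809326171875, 32.907264709472656), (196.504638671875, 127.32672882080078), 5.241105079650879)
carriage 0.55 [361. 273.] [0.03420287 0.04084037 0.05633187] ((572.571044921875, 33.14105987548828), (162.27769470214844, 125.28102111816406), 5.795175552368164)
handle 162 [0.54696922 0.0102844  0.06581398] 29 [0.53268982 0.00632143] [0.55310287 0.02136655]
side (np.float64(-0.35), np.floa
[... 1402 characters left out ...]
 0.00664496 0.03132673] ((488.48065185546875, -232.14453125), (67.0411376953125, 48.917442321777344), 39.49749755859375)
tray 0.78 [274. 186.] [0.03892983 0.04235057 0.05000812] ((589.7093505859375, 21.600910186767578), (125.74626922607422, 90.10780334472656), 5.658637046813965)
carriage 0.66 [274. 188.] [0.03889401 0.04233308 0.05006798] ((585.8142700195312, 16.911571502685547), (140.977783203125, 98.739013671875), 5.670759201049805)
carriage 0.43 [193. 419.] [0.00363304 0.00664367 0.03131716] ((488.5915222167969, -232.20989990234375), (67.24713897705078, 50.45215606689453), 39.881893157958984)
handle 806 [0.54460597 0.01965452 0.0787538 ] 491 [0.53167275 0.00987136] [0.55252089 0.02477747]
```

View pics/crop1.png

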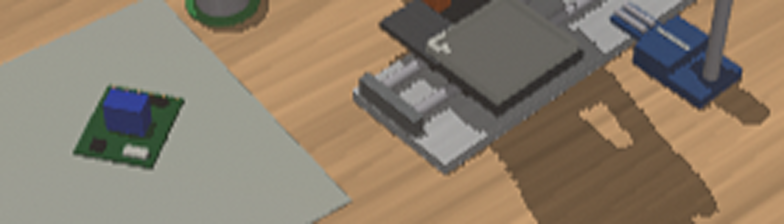

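The crop shows the green board with its blue relay around scene (235,300); it lies with its x axis at about 39° of yaw, and the stage is at about 5.7°. I'll move to a look pose with the board in the wrist camera's view.

{"method": "send_rows", "body": {
  "deltas": [
    {"tx": -2.5, "ty": -1.8, "rz": 0.09},
    {"tx": -5.1, "ty": -3.6, "rz": 0.18},
    {"tx": -7.6, "ty": -5.4, "rz": 0.27},
    {"tx": -10.1, "ty": -7.2, "rz": 0.36},
    {"tx": -12.6, "ty": -9.0, "rz": 0.45}
  ],
  "claw": 5.0
}}

```text
schema error: expected keys tx, ty, tz, rx, ry, rz
```

```bash
cat >> h.py <<'E'
def go(target,yaw):  # prints tool-frame delta (cm) to reach world target with tool y at yaw (rad), tool down
    o=robot.get_obs();R=Ro.from_quat(o['tool_rot']).as_matrix()
    d=R.T@(np.array(target)-o['position'])*100
    y=np.array([np.cos(yaw),np.sin(yaw),0]);z=np.array([0,0,-1]);G=np.stack([np.cross(y,z),y,z],1)
    rv=Ro.from_matrix(R.T@G).as_rotvec()
    print('t',round(o['time'],2),'pos',np.round(o['position'],4),'cm',np.round(d,2),'rv',np.round(rv,4),'F',np.round(o['ft_force'],1),'w',round(o['grip_width'],4))
E
python3 -c "
from h import *
go([.444,-.253,.2],np.radians(-51))"
```

```text
t 2.25 pos [0.625  0.     0.2226] cm [-25.3  -18.1    2.26] rv [ 0.     -0.      0.8902] F [-0.3 -0.1 -0.7] w 0.087
```

{"method": "send_rows", "body": {
  "deltas": [
    {"tx": -2.5, "ty": -1.8, "tz": 0, "rx": 0, "ry": 0, "rz": 0.09},
    {"tx": -5.1, "ty": -3.6, "tz": 0, "rx": 0, "ry": 0, "rz": 0.18},
    {"tx": -7.6, "ty": -5.4, "tz": 0, "rx": 0, "ry": 0, "rz": 0.27},
    {"tx": -10.1, "ty": -7.2, "tz": 0, "rx": 0, "ry": 0, "rz": 0.36},
    {"tx": -12.6, "ty": -9.0, "tz": 0, "rx": 0, "ry": 0, "rz": 0.45}
  ],
  "claw": 5.0
}}

```text
time: 2.67
position: [0.5342, -0.1269, 0.2227]
tool_rot: [0.848, 0.53, 0.0, 0.0]
ft_force: [0.1, -0.6, 0.2]
grip_width: 0.0615
```

```bash
python3 -c "
from h import *
go([.444,-.253,.2],np.radians(-51))"
```

```text
t 2.67 pos [ 0.5342 -0.1269  0.2227] cm [-15.29  -2.57   2.27] rv [ 4.000e-04 -1.000e-04  4.362e-01] F [ 0.1 -0.6  0.2] w 0.0615
```

{"method": "send_rows", "body": {
  "deltas": [
    {"tx": -3.5, "ty": -0.6, "tz": 0.5, "rx": 0, "ry": 0, "rz": 0.1},
    {"tx": -7.0, "ty": -1.2, "tz": 1.0, "rx": 0, "ry": 0, "rz": 0.2},
    {"tx": -10.5, "ty": -1.8, "tz": 1.5, "rx": 0, "ry": 0, "rz": 0.3},
    {"tx": -13.5, "ty": -2.3, "tz": 2.0, "rx": 0, "ry": 0, "rz": 0.4},
    {"tx": -15.3, "ty": -2.6, "tz": 2.3, "rx": 0, "ry": 0, "rz": 0.44}
  ]
}}

```text
time: 3.08
position: [0.4432, -0.2547, 0.1993]
tool_rot: [0.944, 0.331, -0.0, 0.0]
ft_force: [-0.2, 0.3, -0.1]
grip_width: 0.0503
```

```bash
python3 - <<'E'
from h import *
o=robot.get_obs();c=robot.camera('wrist');P=cloud(c,o);save('w1',c['color'])
hsv=cv2.cvtColor(c['color'],cv2.COLOR_RGB2HSV)
near=(np.hypot(P[...,0]-.48,P[...,1]+.222)<.06)
b=near&(hsv[...,0]>108)&(hsv[...,0]<135)&(hsv[...,1]>120)&(P[...,2]>.027)&(P[...,2]<.036)
g=near&(P[...,2]<.02)&(hsv[...,0]>45)&(hsv[...,0]<80)&(hsv[...,1]>70)
for k,m in (('relaytop',b),('green',g)):
    q=P[m][:,:2].astype(np.float32)*1000
    print(k,len(q),cv2.minAreaRect(q),np.median(P[m][:,2]))
print(o['joint_velocities'])
go([.483,-.222,.05],np.radians(-51))
E
```

```text
relaytop 883 ((481.84442138671875, -220.8679656982422), (29.535846710205078, 16.96139144897461), 39.05349349975586) 0.030740466492948537
green 4316 ((481.93914794921875, -220.63479614257812), (59.39567565917969, 69.39016723632812), 40.009151458740234) 0.004721991433152967
[-0.40741355  0.019504    0.08817904  0.02567286 -0.10797085  0.00648538]
t 3.13 pos [ 0.4422 -0.2565  0.1989] cm [ 5.38 -0.15 14.88] rv [ 0.      0.0026 -0.007 ] F [-2.1 -2.   0. ] w 0.0498
```

View pics/w1.png

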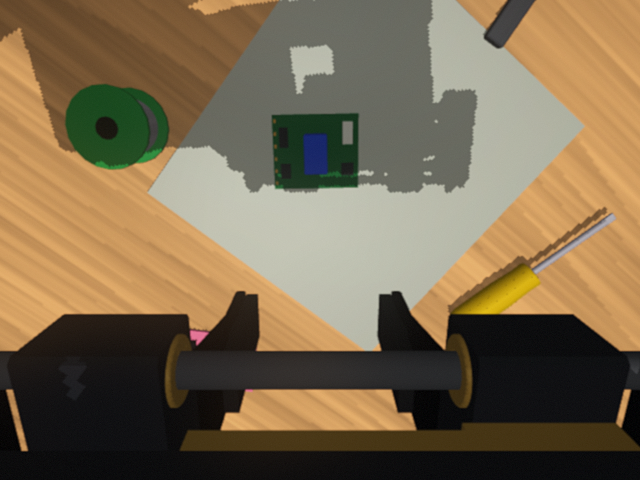

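The wrist picture shows the green board square to the tool at (315,150), with the relay at (315,153). The pliers, screwdriver and spool are clear of the fingers. Descending.

```bash
python3 -c "
from h import *
go([.482,-.2217,.011],np.radians(-50.5))"
```

```text
t 3.13 pos [ 0.4422 -0.2565  0.1989] cm [ 5.33 -0.23 18.78] rv [-0.      0.0026 -0.0157] F [-2.1 -2.   0. ] w 0.0498
```

{"method": "send_rows", "body": {
  "deltas": [
    {"tx": 2.5, "ty": -0.2, "tz": 3.0, "rx": 0, "ry": 0, "rz": -0.01},
    {"tx": 5.0, "ty": -0.2, "tz": 6.0, "rx": 0, "ry": 0, "rz": -0.01},
    {"tx": 5.0, "ty": -0.2, "tz": 10.0, "rx": 0, "ry": 0, "rz": -0.01},
    {"tx": 5.0, "ty": -0.2, "tz": 13.0, "rx": 0, "ry": 0, "rz": -0.01},
    {"tx": 5.0, "ty": -0.2, "tz": 13.0, "rx": 0, "ry": 0, "rz": -0.01}
  ]
}}

```text
time: 3.55
position: [0.4796, -0.2165, 0.0645]
tool_rot: [0.941, 0.339, -0.003, -0.005]
ft_force: [-0.0, 1.2, -0.0]
grip_width: 0.0499
```

```bash
python3 -c "
from h import *
go([.482,-.2217,.011],np.radians(-50.5))
c=robot.camera('scene');save('s1',c['color'],(160,200,400,380),3)
go([.482,-.2217,.011],np.radians(-50.5))"
```

```text
t 3.55 pos [ 0.4796 -0.2165  0.0645] cm [-0.14  0.61  5.34] rv [-0.0112  0.0028  0.0026] F [-0.   1.2 -0. ] w 0.0499
t 3.6 pos [ 0.4809 -0.2176  0.0671] cm [-0.17  0.43  5.6 ] rv [-0.0072  0.0017  0.0022] F [ 0.1 -0.1  1.3] w 0.0498
```

View pics/s1.png

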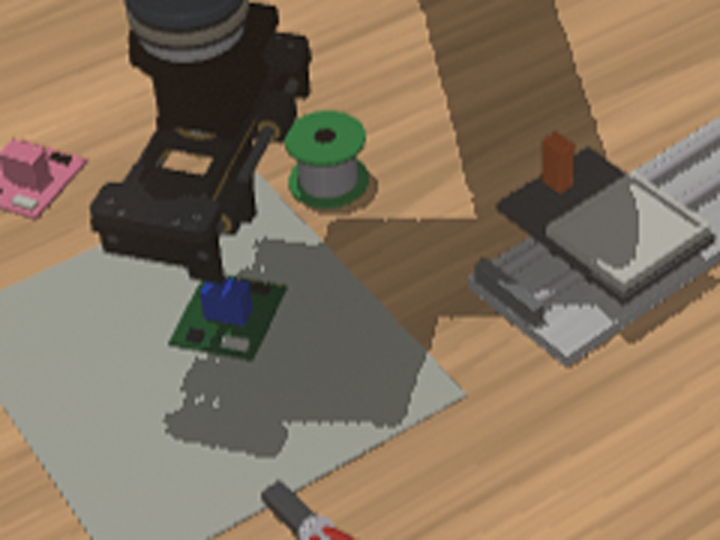

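The gripper is over the relay and still settling. Next, a short settle.

{"method": "send_rows", "body": {
  "deltas": [
    {"tx": 0, "ty": 0.1, "tz": 0.5, "rx": 0, "ry": 0, "rz": 0},
    {"tx": 0, "ty": 0.1, "tz": 1.0, "rx": 0, "ry": 0, "rz": 0},
    {"tx": 0, "ty": 0.1, "tz": 1.0, "rx": 0, "ry": 0, "rz": 0}
  ]
}}

```text
time: 3.85
position: [0.4841, -0.221, 0.0607]
tool_rot: [0.941, 0.338, 0.001, 0.001]
ft_force: [0.8, 0.1, -0.4]
grip_width: 0.05
```

```bash
python3 -c "
from h import *
go([.482,-.2217,.011],np.radians(-50.5))"
```

```text
t 3.85 pos [ 0.4841 -0.221   0.0607] cm [-0.21 -0.09  4.97] rv [ 0.0028 -0.0007  0.0012] F [ 0.8  0.1 -0.4] w 0.05
```

{"method": "send_rows", "body": {
  "deltas": [
    {"tx": -0.2, "ty": -0.1, "tz": 1.5, "rx": 0, "ry": 0, "rz": 0},
    {"tx": -0.2, "ty": -0.1, "tz": 3.0, "rx": 0, "ry": 0, "rz": 0},
    {"tx": -0.2, "ty": -0.1, "tz": 4.2, "rx": 0, "ry": 0, "rz": 0},
    {"tx": -0.2, "ty": -0.1, "tz": 4.8, "rx": 0, "ry": 0, "rz": 0},
    {"tx": -0.2, "ty": -0.1, "tz": 4.9, "rx": 0, "ry": 0, "rz": 0}
  ]
}}

```text
time: 4.27
position: [0.4811, -0.2209, 0.0107]
tool_rot: [0.941, 0.338, 0.0, 0.0]
ft_force: [0.4, 0.4, -0.2]
grip_width: 0.0496
```

{"method": "send_rows", "body": {
  "deltas": [
    {"tx": 0, "ty": 0, "tz": 0, "rx": 0, "ry": 0, "rz": 0},
    {"tx": 0, "ty": 0, "tz": 0, "rx": 0, "ry": 0, "rz": 0},
    {"tx": 0, "ty": 0, "tz": 0, "rx": 0, "ry": 0, "rz": 0}
  ]
}}

```text
time: 4.52
position: [0.4816, -0.2211, 0.0115]
tool_rot: [0.941, 0.339, 0.001, 0.001]
ft_force: [-0.3, 0.0, -0.7]
grip_width: 0.05
```

```bash
python3 -c "
from h import *
go([.482,-.2217,.011],np.radians(-50.5))"
```

```text
t 4.52 pos [ 0.4816 -0.2211  0.0115] cm [-0.01  0.07  0.05] rv [ 0.0018 -0.0004  0.0014] F [-0.3  0.  -0.7] w 0.05
```

{"method": "send_rows", "body": {
  "deltas": [
    {"tx": 0, "ty": 0, "tz": 0, "rx": 0, "ry": 0, "rz": 0},
    {"tx": 0, "ty": 0, "tz": 0, "rx": 0, "ry": 0, "rz": 0},
    {"tx": 0, "ty": 0, "tz": 0, "rx": 0, "ry": 0, "rz": 0},
    {"tx": 0, "ty": 0, "tz": 0, "rx": 0, "ry": 0, "rz": 0},
    {"tx": 0, "ty": 0, "tz": 0, "rx": 0, "ry": 0, "rz": 0}
  ],
  "claw": 0,
  "squeeze": 20
}}

```text
time: 4.93
position: [0.4811, -0.2207, 0.0106]
tool_rot: [0.941, 0.339, 0.0, 0.0]
ft_force: [-0.6, 0.2, -1.0]
grip_width: 0.0245
```

{"method": "send_rows", "body": {
  "deltas": [
    {"tx": 0, "ty": 0, "tz": 0, "rx": 0, "ry": 0, "rz": 0},
    {"tx": 0, "ty": 0, "tz": -1, "rx": 0, "ry": 0, "rz": 0},
    {"tx": 0, "ty": 0, "tz": -3, "rx": 0, "ry": 0, "rz": 0},
    {"tx": 0, "ty": 0, "tz": -6, "rx": 0, "ry": 0, "rz": 0},
    {"tx": 0, "ty": 0, "tz": -9, "rx": 0, "ry": 0, "rz": 0}
  ]
}}

```text
time: 5.35
position: [0.4802, -0.2201, 0.1013]
tool_rot: [0.941, 0.339, -0.001, -0.001]
ft_force: [0.6, 0.3, -0.8]
grip_width: 0.0178
```

```bash
python3 -c "
from h import *
c=robot.camera('scene');save('s2',c['color'],(160,170,400,350),3)
go([.60,-.05,.14],np.radians(-84.3))"
```

```text
t 5.4 pos [ 0.4835 -0.2222  0.107 ] cm [19.96 -5.82 -3.31] rv [ 0.0074 -0.0045  0.5916] F [ 0.5 -0.6  2.7] w 0.0177
```

View pics/s2.png

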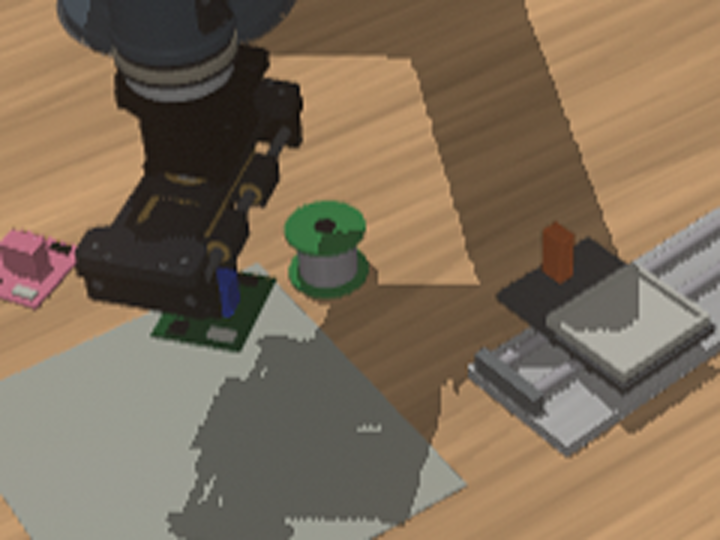

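The board is held level at about scene-crop (215,320). I'll go to a pose where the wrist camera sees the tray and the scope.

```bash
python3 -c "
from h import *
go([.53,.02,.2],np.radians(-84.3))"
```

```text
t 5.4 pos [ 0.4835 -0.2222  0.107 ] cm [ 19.04 -15.62  -9.39] rv [ 0.0074 -0.0045  0.5916] F [ 0.5 -0.6  2.7] w 0.0177
```

{"method": "send_rows", "body": {
  "deltas": [
    {"tx": 0.6, "ty": -0.5, "tz": -2.5, "rx": 0, "ry": 0, "rz": 0.08},
    {"tx": 2.5, "ty": -2.0, "tz": -5.0, "rx": 0, "ry": 0, "rz": 0.18},
    {"tx": 5.0, "ty": -4.1, "tz": -7.5, "rx": 0, "ry": 0, "rz": 0.28},
    {"tx": 7.6, "ty": -6.2, "tz": -9.2, "rx": 0, "ry": 0, "rz": 0.38},
    {"tx": 10.2, "ty": -8.4, "tz": -9.4, "rx": 0, "ry": 0, "rz": 0.48}
  ]
}}

```text
time: 5.82
position: [0.5084, -0.0907, 0.1986]
tool_rot: [0.995, 0.102, 0.004, 0.002]
ft_force: [1.0, 0.2, -0.4]
grip_width: 0.0182
```

```bash
python3 -c "
from h import *
go([.53,.02,.2],np.radians(-84.3))"
```

```text
t 5.82 pos [ 0.5084 -0.0907  0.1986] cm [  4.37 -10.4   -0.16] rv [ 0.004  -0.0069  0.1051] F [ 1.   0.2 -0.4] w 0.0182
```

{"method": "send_rows", "body": {
  "deltas": [
    {"tx": 1.2, "ty": -2.7, "tz": 0, "rx": 0, "ry": 0, "rz": 0.06},
    {"tx": 2.4, "ty": -5.4, "tz": 0, "rx": 0, "ry": 0, "rz": 0.11},
    {"tx": 3.6, "ty": -8.0, "tz": 0, "rx": 0, "ry": 0, "rz": 0.11},
    {"tx": 4.4, "ty": -9.7, "tz": 0, "rx": 0, "ry": 0, "rz": 0.11},
    {"tx": 4.5, "ty": -10.0, "tz": 0, "rx": 0, "ry": 0, "rz": 0.11}
  ]
}}

```text
time: 6.23
position: [0.5292, 0.0194, 0.195]
tool_rot: [0.999, 0.052, 0.0, -0.001]
ft_force: [0.2, 0.1, -1.4]
grip_width: 0.0177
```

{"method": "send_rows", "body": {
  "deltas": [
    {"tx": 0, "ty": 0, "tz": 0, "rx": 0, "ry": 0, "rz": 0},
    {"tx": 0, "ty": 0, "tz": 0, "rx": 0, "ry": 0, "rz": 0},
    {"tx": 0, "ty": 0, "tz": 0, "rx": 0, "ry": 0, "rz": 0},
    {"tx": 0, "ty": 0, "tz": 0, "rx": 0, "ry": 0, "rz": 0}
  ]
}}

```text
time: 6.57
position: [0.5291, 0.0151, 0.1946]
tool_rot: [0.999, 0.05, -0.0, 0.0]
ft_force: [0.3, 0.1, -0.9]
grip_width: 0.0177
```

```bash
python3 - <<'E'
from h import *
o=robot.get_obs();c=robot.camera('wrist');P=cloud(c,o);save('w2',c['color'])
np.savez('w2.npz',P=P,color=c['color'],K=c['intrinsics'],pos=o['position'],rot=o['tool_rot'],T=c['tool_from_camera'])
for l,hh in [('tray',.043),('handle',.06),('notch',.02),('scope',0),('stage',0),('board',.19)]:
    for d in robot.tip_of(l,'wrist')[:2]: print(l,round(d['p'],2),np.round(d['xy']),np.round(ray(c,d['xy'],hh,o),4))
go([.611,.025,.2],np.radians(-84.3))
E
```

```text
tray 0.63 [317. 111.] [0.6118 0.0245 0.043 ]
handle 0.95 [316. 214.] [0.5415 0.0182 0.06  ]
notch 0.82 [157.  77.] [0.6242 0.1445 0.02  ]
stage 0.82 [220. 129.] [0.5901 0.101  0.    ]
board 0.73 [315. 305.] [0.5317 0.0169 0.19  ]
t 6.92 pos [0.5292 0.0159 0.1945] cm [ 8.23 -0.08 -0.55] rv [-0.      0.0001  0.0007] F [ 0.9  0.  -0.8] w 0.0177
```

View pics/w2.png

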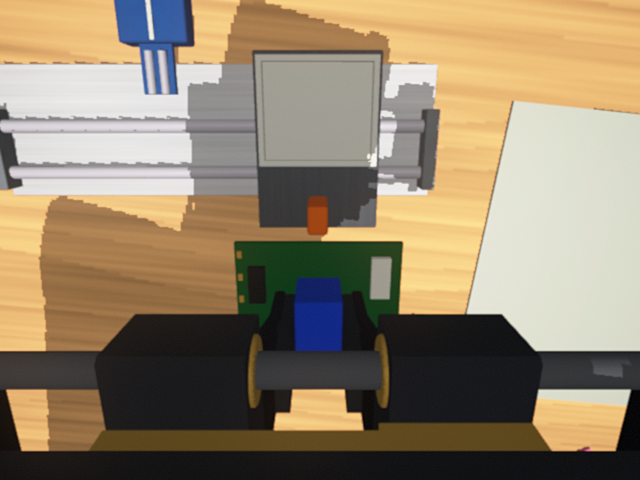

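The wrist view shows the tray interior around (320,112), the handle at (317,214), the held board square at columns 236-402, and the scope's white line at (151,20).

```bash
python3 - <<'E'
from h import *
d=np.load('w2.npz');P=d['P'];K=d['K'];o=dict(position=d['pos'],tool_rot=d['rot']);c=dict(tool_from_camera=d['T'],intrinsics=K)
a=np.radians(5.7);ex=np.array([np.cos(a),np.sin(a)]);ey=np.array([-ex[1],ex[0]])
img=d['color'];save('w2a',img,(220,30,420,260),3)
save('w2b',img,(90,0,250,110),4)
hsv=cv2.cvtColor(img,cv2.COLOR_RGB2HSV)
v,u=np.mgrid[0:480,0:640]
m=(P[...,2]>.046)&(P[...,2]<.052)&(v<180);print('rim',m.sum(),cv2.minAreaRect(P[m][:,:2].astype(np.float32)*1000),np.median(P[m][:,2]))
q=P[m][:,:2];print('s-frame rim',np.percentile(q@ex,[.5,99.5]),np.percentile(q@ey,[.5,99.5]))
m=(P[...,2]>.036)&(P[...,2]<.052)&(v<226)&(u>200);q=P[m][:,:2].astype(np.float32)*1000;print('carr',cv2.minAreaRect(q))
m=(P[...,2]>.07)&(P[...,2]<.09)&(hsv[...,0]<14)&(v<240)&(v>180);q=P[m];print('handle',len(q),cv2.minAreaRect(q[:,:2].astype(np.float32)*1000),np.median(q[:,2]))
# board
m=(hsv[...,0]>45)&(hsv[...,0]<85)&(hsv[...,1]>80)&(v>235)&(v<320)&(u>220)&(u<420)&(P[...,2]>.15);q=P[m]
print('board',len(q),cv2.minAreaRect(q[:,:2].astype(np.float32)*1000),np.median(q[:,2]),'y',np.percentile(q[:,:2]@ey,[.5,99.5]),'xfront',np.percentile(q[:,:2]@ex,99.5))
print('tcp s-frame',d['pos'][:2]@ex,d['pos'][:2]@ey)
# plane tilt
A=np.c_[q[:,:2],np.ones(len(q))];print('tilt',np.linalg.lstsq(A,q[:,2],rcond=None)[0][:2])
# scope white line
m=(hsv[...,1]<60)&(hsv[...,2]>170)&(v<42)&(u>140)&(u<165)
print('line px',np.median(u[m]),np.median(v[m]),m.sum(),np.median(P[m],0),'s',np.median(P[m],0)[:2]@ex,np.median(P[m],0)[:2]@ey)
E
```

```text
rim 2783 ((610.7410888671875, 23.727506637573242), (73.77700805664062, 84.19791412353516), 5.762472152709961) 0.04866232796628073
s-frame rim [0.57338472 0.64686831] [-0.07899323  0.00490507]
carr ((589.8710327148438, 21.568645477294922), (124.37577819824219, 90.24343872070312), 5.718679428100586)
handle 616 ((541.826904296875, 16.632246017456055), (19.604408264160156, 13.56831169128418), 5.66965389251709) 0.07946819666267144
board 7479 ((545.905517578125, 17.120546340942383), (43.1187629699707, 69.36222076416016), 5.770294189453125) 0.18871897335113622 y [-0.07140824 -0.0030651 ] xfront 0.5587331934157792
tcp s-frame 0.5279517662519828 -0.03754278877015829
tilt [0.02078512 0.00192248]
line px 149.0 19.5 196 [0.66164592 0.14867082 0.02239646] s 0.6731404103871326 0.08222121659540754
```

View pics/w2a.png

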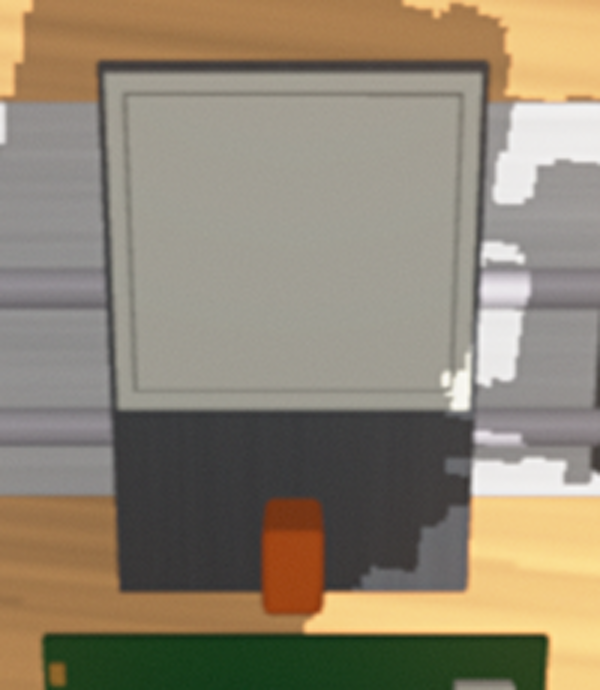

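View pics/w2b.png

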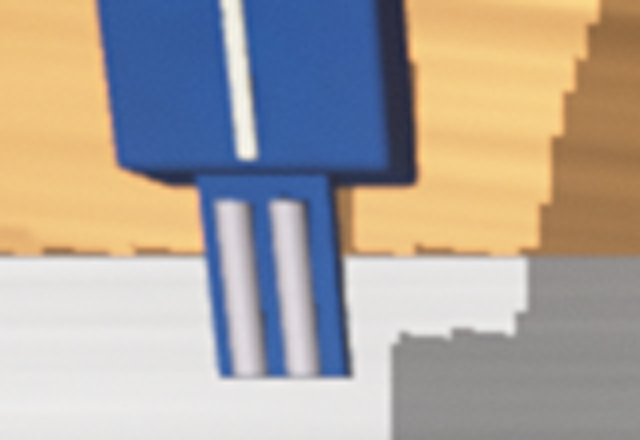

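Measured: the tray is 8.2 cm along the tool's x from the held board, with about 0 sideways offset. The notch is about 119 mm of carriage travel away. Moving over the tray.

{"method": "send_rows", "body": {
  "deltas": [
    {"tx": 2.5, "ty": 0, "tz": 0, "rx": 0, "ry": 0, "rz": 0},
    {"tx": 5.0, "ty": 0, "tz": 0, "rx": 0, "ry": 0, "rz": 0},
    {"tx": 7.2, "ty": 0, "tz": 0, "rx": 0, "ry": 0, "rz": 0},
    {"tx": 8.2, "ty": 0, "tz": 0, "rx": 0, "ry": 0, "rz": 0},
    {"tx": 8.2, "ty": 0, "tz": 0, "rx": 0, "ry": 0, "rz": 0}
  ]
}}

```text
time: 7.33
position: [0.6135, 0.0244, 0.1945]
tool_rot: [0.999, 0.051, 0.001, 0.0]
ft_force: [-0.1, -0.3, 0.1]
grip_width: 0.0181
```

{"method": "send_rows", "body": {
  "deltas": [
    {"tx": 0, "ty": 0, "tz": 3, "rx": 0, "ry": 0, "rz": 0},
    {"tx": 0, "ty": 0, "tz": 6, "rx": 0, "ry": 0, "rz": 0},
    {"tx": 0, "ty": 0, "tz": 9, "rx": 0, "ry": 0, "rz": 0},
    {"tx": 0, "ty": 0, "tz": 11, "rx": 0, "ry": 0, "rz": 0},
    {"tx": 0, "ty": 0, "tz": 11.5, "rx": 0, "ry": 0, "rz": 0}
  ]
}}

```text
time: 7.75
position: [0.6066, 0.0249, 0.0757]
tool_rot: [0.999, 0.05, -0.005, -0.001]
ft_force: [-0.7, 0.6, -0.0]
grip_width: 0.0178
```

{"method": "send_rows", "body": {
  "deltas": [
    {"tx": 0, "ty": 0, "tz": 0, "rx": 0, "ry": 0, "rz": 0},
    {"tx": 0, "ty": 0, "tz": 0, "rx": 0, "ry": 0, "rz": 0},
    {"tx": 0, "ty": 0, "tz": 0, "rx": 0, "ry": 0, "rz": 0},
    {"tx": 0, "ty": 0, "tz": 0, "rx": 0, "ry": 0, "rz": 0}
  ]
}}

```text
time: 8.08
position: [0.6121, 0.0243, 0.0814]
tool_rot: [0.999, 0.05, 0.002, 0.0]
ft_force: [1.3, -0.1, -0.5]
grip_width: 0.0177
```

```bash
python3 - <<'E'
from h import *
o=robot.get_obs();c=robot.camera('wrist');P=cloud(c,o);save('w3',c['color'])
c2=robot.camera('scene');save('s3',c2['color'],(270,180,470,330),4)
a=np.radians(5.7);ex=np.array([np.cos(a),np.sin(a)]);ey=np.array([-ex[1],ex[0]])
print('tcp s',o['position'][:2]@ex,o['position'][:2]@ey)
# goal: s = tray + (tcp-board) offset
t=(.6105-.0007)*ex+(-.0370-.0003)*ey
go([t[0],t[1],.053],np.radians(-84.3))
E
```

```text
tcp s 0.6114475146698923 -0.03656401657533234
t 8.18 pos [0.6117 0.0244 0.081 ] cm [-0.14  0.08  2.8 ] rv [ 0.0007 -0.0026  0.0014] F [ 0.7 -0.2 -1.1] w 0.0179
```

View pics/w3.png

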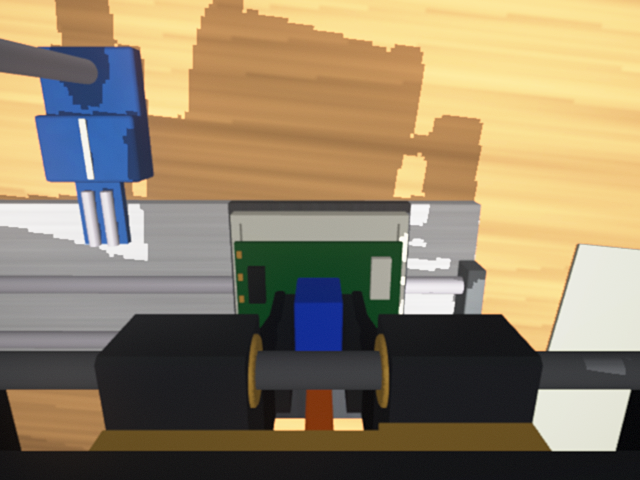

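View pics/s3.png

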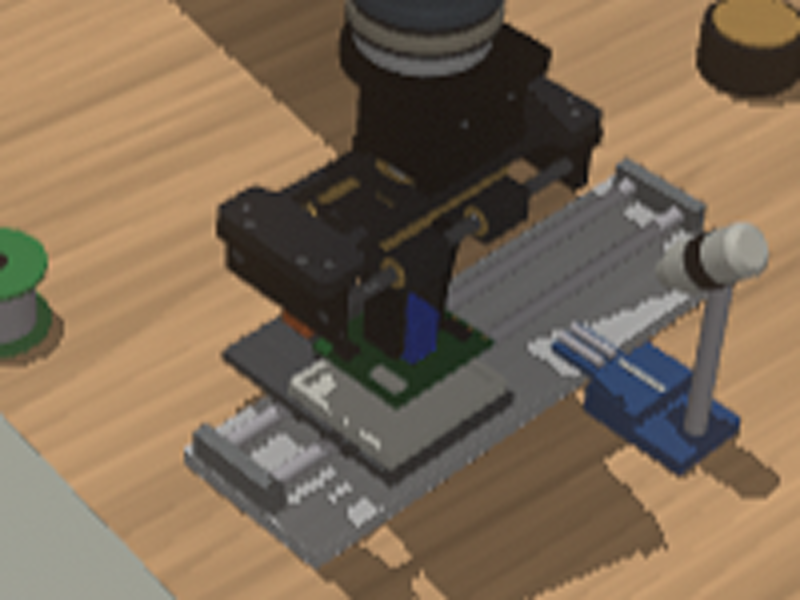

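The board hangs square over the tray (wrist columns 235-402, tray 231-409). I'll lower it with the small correction.

{"method": "send_rows", "body": {
  "deltas": [
    {"tx": -0.1, "ty": 0.1, "tz": 0.8, "rx": 0, "ry": 0, "rz": 0},
    {"tx": -0.1, "ty": 0.1, "tz": 1.5, "rx": 0, "ry": 0, "rz": 0},
    {"tx": -0.1, "ty": 0.1, "tz": 2.1, "rx": 0, "ry": 0, "rz": 0},
    {"tx": -0.1, "ty": 0.1, "tz": 2.6, "rx": 0, "ry": 0, "rz": 0},
    {"tx": -0.1, "ty": 0.1, "tz": 2.6, "rx": 0, "ry": 0, "rz": 0}
  ]
}}

```text
time: 8.6
position: [0.6092, 0.0235, 0.0521]
tool_rot: [0.999, 0.05, -0.001, -0.0]
ft_force: [-0.3, 0.1, -0.2]
grip_width: 0.0176
```

{"method": "send_rows", "body": {
  "deltas": [
    {"tx": 0, "ty": 0, "tz": 0, "rx": 0, "ry": 0, "rz": 0},
    {"tx": 0, "ty": 0, "tz": 0, "rx": 0, "ry": 0, "rz": 0}
  ]
}}

```text
time: 8.77
position: [0.6099, 0.0234, 0.0533]
tool_rot: [0.999, 0.05, -0.0, -0.0]
ft_force: [0.1, -0.5, 0.4]
grip_width: 0.0179
```

```bash
python3 - <<'E'
from h import *
o=robot.get_obs();c=robot.camera('wrist');P=cloud(c,o);save('w4',c['color'],(200,150,440,330),3)
a=np.radians(5.7);ex=np.array([np.cos(a),np.sin(a)]);ey=np.array([-ex[1],ex[0]])
hsv=cv2.cvtColor(c['color'],cv2.COLOR_RGB2HSV);v,u=np.mgrid[0:480,0:640]
m=(hsv[...,0]>45)&(hsv[...,0]<85)&(hsv[...,1]>80)&(v>235)&(v<320)&(u>220)&(u<420);q=P[m]
print('board z',np.median(q[:,2]),'y',np.percentile(q[:,:2]@ey,[.5,99.5]),'xf',np.percentile(q[:,:2]@ex,99.5))
t=(.6105-.0007)*ex+(-.0370-.0003)*ey
go([t[0],t[1],.052],np.radians(-84.3))
E
```

```text
board z nan y [nan nan] xf nan
t 8.82 pos [0.61   0.0234 0.0535] cm [0.05 0.   0.15] rv [-0.      0.0001  0.0013] F [ 0.4  0.2 -1.6] w 0.0179
```

View pics/w4.png

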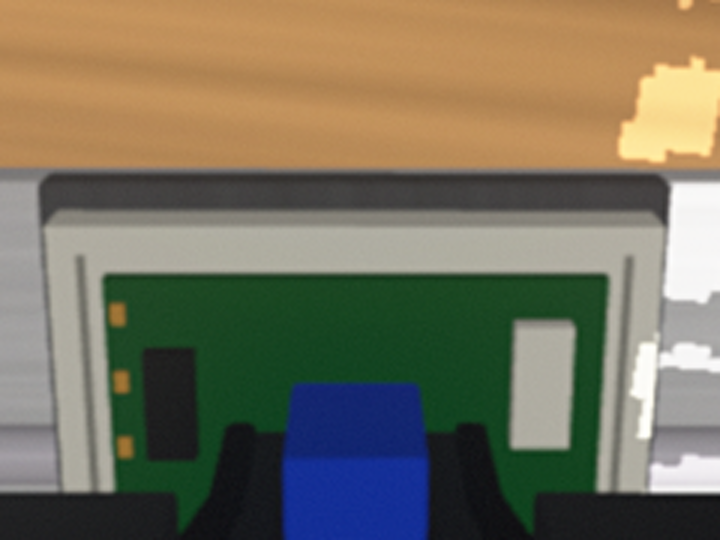

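The board sits centred between the tray walls (crop columns 103-608 inside the wall lines 80-630). I'll lower it 1.5 mm and release.

{"method": "send_rows", "body": {
  "deltas": [
    {"tx": 0, "ty": 0, "tz": 0.15, "rx": 0, "ry": 0, "rz": 0},
    {"tx": 0, "ty": 0, "tz": 0.15, "rx": 0, "ry": 0, "rz": 0},
    {"tx": 0, "ty": 0, "tz": 0.15, "rx": 0, "ry": 0, "rz": 0}
  ]
}}

```text
time: 9.07
position: [0.6099, 0.0234, 0.0521]
tool_rot: [0.999, 0.05, -0.0, -0.0]
ft_force: [0.4, -0.4, -1.1]
grip_width: 0.0177
```

{"method": "send_rows", "body": {
  "deltas": [
    {"tx": 0, "ty": 0, "tz": 0, "rx": 0, "ry": 0, "rz": 0},
    {"tx": 0, "ty": 0, "tz": 0, "rx": 0, "ry": 0, "rz": 0},
    {"tx": 0, "ty": 0, "tz": 0, "rx": 0, "ry": 0, "rz": 0},
    {"tx": 0, "ty": 0, "tz": 0, "rx": 0, "ry": 0, "rz": 0},
    {"tx": 0, "ty": 0, "tz": 0, "rx": 0, "ry": 0, "rz": 0}
  ],
  "claw": 4.5
}}

```text
time: 9.48
position: [0.61, 0.0234, 0.0522]
tool_rot: [0.999, 0.05, 0.0, 0.0]
ft_force: [0.1, 0.2, 0.3]
grip_width: 0.0413
```

{"method": "send_rows", "body": {
  "deltas": [
    {"tx": 0, "ty": 0, "tz": -1, "rx": 0, "ry": 0, "rz": 0},
    {"tx": 0, "ty": 0, "tz": -3, "rx": 0, "ry": 0, "rz": 0},
    {"tx": 0, "ty": 0, "tz": -6, "rx": 0, "ry": 0, "rz": 0},
    {"tx": -3, "ty": 0, "tz": -9, "rx": 0, "ry": 0, "rz": 0},
    {"tx": -6.5, "ty": 0, "tz": -10, "rx": 0, "ry": 0, "rz": 0}
  ]
}}

```text
time: 9.9
position: [0.55, 0.0161, 0.1566]
tool_rot: [0.999, 0.051, 0.006, 0.001]
ft_force: [-0.3, -1.0, 0.6]
grip_width: 0.0449
```

{"method": "send_rows", "body": {
  "deltas": [
    {"tx": -1.5, "ty": 0, "tz": 0, "rx": 0, "ry": 0, "rz": 0},
    {"tx": -1.5, "ty": 0, "tz": 0, "rx": 0, "ry": 0, "rz": 0},
    {"tx": -1.5, "ty": 0, "tz": 0, "rx": 0, "ry": 0, "rz": 0},
    {"tx": -1.5, "ty": 0, "tz": 0, "rx": 0, "ry": 0, "rz": 0}
  ]
}}

```text
time: 10.23
position: [0.532, 0.0151, 0.1526]
tool_rot: [0.999, 0.05, 0.001, 0.0]
ft_force: [-0.2, -0.6, -0.4]
grip_width: 0.0449
```

```bash
cat >> h.py <<'E'
a=np.radians(5.7);ex=np.array([np.cos(a),np.sin(a)]);ey=np.array([-ex[1],ex[0]])
E
python3 - <<'E'
from h import *
o=robot.get_obs();c=robot.camera('wrist');P=cloud(c,o);save('w5',c['color'])
hsv=cv2.cvtColor(c['color'],cv2.COLOR_RGB2HSV);v,u=np.mgrid[0:480,0:640]
def S(n,m):
    q=P[m];q=q[np.isfinite(q[:,0])]
    x=np.percentile(q[:,:2]@ex,[.5,99.5]);y=np.percentile(q[:,:2]@ey,[.5,99.5]);print(n,len(q),'x',x,x.mean(),'y',y,y.mean(),'z',np.median(q[:,2]))
S('rim',(P[...,2]>.0475)&(P[...,2]<.051)&(v<230)&~((hsv[...,0]>45)&(hsv[...,0]<85)&(hsv[...,1]>80)))
S('board',(hsv[...,0]>45)&(hsv[...,0]<85)&(hsv[...,1]>80)&(P[...,2]>.042)&(P[...,2]<.055))
S('handle',(P[...,2]>.072)&(P[...,2]<.088)&(hsv[...,0]<14)&(hsv[...,1]>120))
S('line',(hsv[...,1]<60)&(hsv[...,2]>170)&(P[...,2]>.015)&(P[...,2]<.03)&(u<200)&(P[...,0]>.64)) if 1 else 0
t=.5408*ex-.0372*ey
go([t[0],t[1],.046],np.radians(-84.3))
E
```

```text
rim 4708 x [0.55052078 0.64713407] 0.5988274224500771 y [-0.07890606  0.00483033] -0.03703786706296947 z 0.048738581096659656
board 8079 x [0.39183377 0.63889929] 0.5153665301525103 y [-0.10227053 -0.00276267] -0.05251659913962912 z 0.045723662477699656
handle 800 x [0.53122413 0.55056654] 0.5408953307499995 y [-0.04393571 -0.03052361] -0.03722966485533085 z 0.07951294632551163
line 228 x [0.65095397 0.67899099] 0.6649724766174396 y [0.07501607 0.08831233] 0.08166419939893071 z 0.022393162950992862
t 10.28 pos [0.5321 0.0152 0.1523] cm [ 0.97 -0.06 10.63] rv [ 0.0005 -0.002   0.0012] F [ 0.7 -0.3 -0.6] w 0.0448
```

View pics/w5.png

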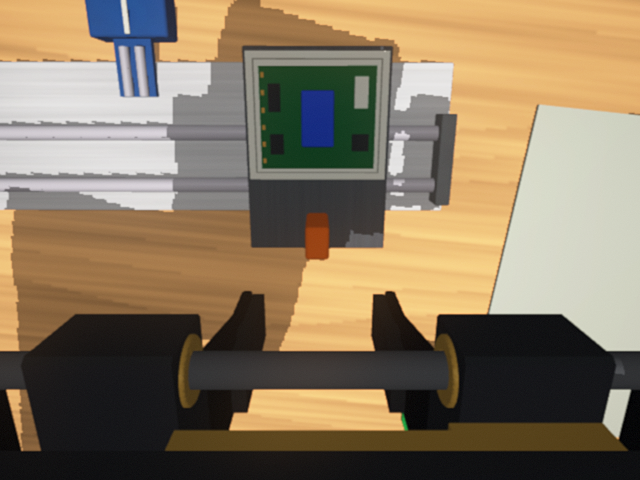

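The board lies flat in the tray at (317,118), the relay is free, and the handle is at (317,235). I'll go down to the handle.

{"method": "send_rows", "body": {
  "deltas": [
    {"tx": 1.0, "ty": -0.1, "tz": 3, "rx": 0, "ry": 0, "rz": 0},
    {"tx": 1.0, "ty": -0.1, "tz": 5.5, "rx": 0, "ry": 0, "rz": 0},
    {"tx": 1.0, "ty": -0.1, "tz": 7, "rx": 0, "ry": 0, "rz": 0},
    {"tx": 1.0, "ty": -0.1, "tz": 8, "rx": 0, "ry": 0, "rz": 0},
    {"tx": 1.0, "ty": -0.1, "tz": 8, "rx": 0, "ry": 0, "rz": 0}
  ]
}}

```text
time: 10.7
position: [0.5396, 0.0176, 0.0695]
tool_rot: [0.999, 0.05, -0.002, -0.0]
ft_force: [0.0, -0.1, 0.7]
grip_width: 0.0448
```

{"method": "send_rows", "body": {
  "deltas": [
    {"tx": 0, "ty": 0, "tz": 1, "rx": 0, "ry": 0, "rz": 0},
    {"tx": 0, "ty": 0, "tz": 2, "rx": 0, "ry": 0, "rz": 0},
    {"tx": 0, "ty": 0, "tz": 2, "rx": 0, "ry": 0, "rz": 0},
    {"tx": 0, "ty": 0, "tz": 2, "rx": 0, "ry": 0, "rz": 0}
  ]
}}

```text
time: 11.03
position: [0.5401, 0.0174, 0.0518]
tool_rot: [0.999, 0.05, -0.0, -0.0]
ft_force: [1.0, -0.7, 0.2]
grip_width: 0.0452
```

```bash
python3 - <<'E'
from h import *
t=.5408*ex-.0372*ey
go([t[0],t[1],.046],np.radians(-84.3))
E
```

```text
t 11.03 pos [0.5401 0.0174 0.0518] cm [0.16 0.09 0.58] rv [-0.0001  0.0005  0.0013] F [ 1.  -0.7  0.2] w 0.0452
```

{"method": "send_rows", "body": {
  "deltas": [
    {"tx": 0.1, "ty": 0.1, "tz": 0.4, "rx": 0, "ry": 0, "rz": 0},
    {"tx": 0.1, "ty": 0.1, "tz": 0.4, "rx": 0, "ry": 0, "rz": 0},
    {"tx": 0.1, "ty": 0.1, "tz": 0.4, "rx": 0, "ry": 0, "rz": 0},
    {"tx": 0.1, "ty": 0.1, "tz": 0.4, "rx": 0, "ry": 0, "rz": 0}
  ]
}}

```text
time: 11.37
position: [0.5415, 0.0164, 0.0484]
tool_rot: [0.999, 0.05, 0.0, 0.0]
ft_force: [0.5, 0.7, 0.6]
grip_width: 0.0447
```

{"method": "send_rows", "body": {
  "deltas": [
    {"tx": 0, "ty": 0, "tz": 0, "rx": 0, "ry": 0, "rz": 0},
    {"tx": 0, "ty": 0, "tz": 0, "rx": 0, "ry": 0, "rz": 0},
    {"tx": 0, "ty": 0, "tz": 0, "rx": 0, "ry": 0, "rz": 0},
    {"tx": 0, "ty": 0, "tz": 0, "rx": 0, "ry": 0, "rz": 0},
    {"tx": 0, "ty": 0, "tz": 0, "rx": 0, "ry": 0, "rz": 0}
  ],
  "claw": 0,
  "squeeze": 25
}}

```text
time: 11.78
position: [0.5413, 0.0165, 0.0481]
tool_rot: [0.999, 0.05, 0.0, 0.0]
ft_force: [0.3, 0.1, -0.1]
grip_width: 0.0195
```

{"method": "send_rows", "body": {
  "deltas": [
    {"tx": 0, "ty": 0, "tz": 0, "rx": 0, "ry": 0, "rz": 0},
    {"tx": 0, "ty": 0, "tz": 0, "rx": 0, "ry": 0, "rz": 0},
    {"tx": 0, "ty": 0, "tz": 0, "rx": 0, "ry": 0, "rz": 0}
  ]
}}

```text
time: 12.03
position: [0.5413, 0.0165, 0.0481]
tool_rot: [0.999, 0.05, 0.0, -0.0]
ft_force: [1.1, 0.8, 0.3]
grip_width: 0.0139
```

```bash
python3 - <<'E'
from h import *
o=robot.get_obs();c=robot.camera('scene');save('s6',c['color'],(270,180,470,330),4)
print('s',o['position'][:2]@ex,o['position'][:2]@ey)
t=.5408*ex-.0372*ey
go([t[0],t[1],.046],np.radians(-84.3))
E
```

```text
s 0.5402514681465116 -0.03732283135419519
t 12.08 pos [0.5413 0.0165 0.0481] cm [ 0.06 -0.01  0.21] rv [-0.0001 -0.      0.0011] F [-0.1  1.7  0.2] w 0.0136
```

View pics/s6.png

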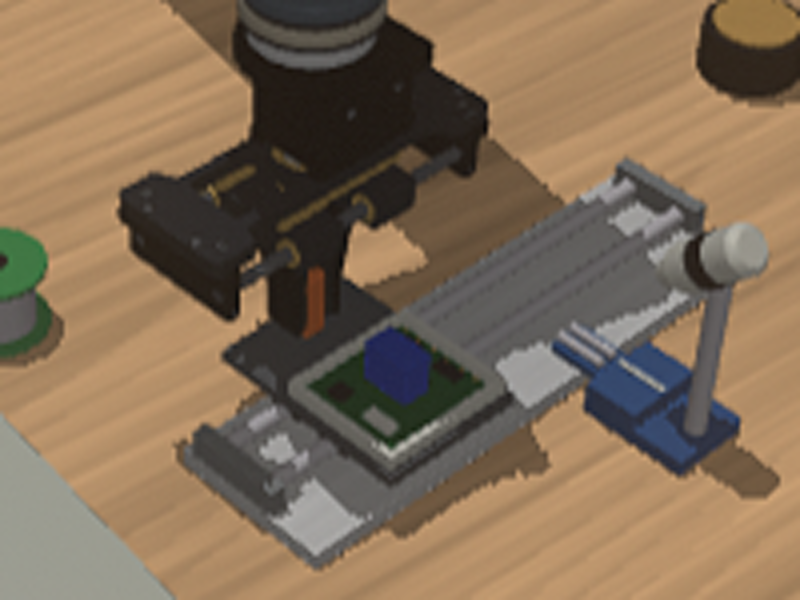

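The handle is pinched (opening 13.9 mm) and the board lies in the tray. I'll slide 9 cm gently, well short of the notch.

{"method": "send_rows", "body": {
  "deltas": [
    {"tx": 0, "ty": -0.4, "tz": 0, "rx": 0, "ry": 0, "rz": 0},
    {"tx": 0, "ty": -1.2, "tz": 0, "rx": 0, "ry": 0, "rz": 0},
    {"tx": 0, "ty": -2.3, "tz": 0, "rx": 0, "ry": 0, "rz": 0},
    {"tx": 0, "ty": -3.4, "tz": 0, "rx": 0, "ry": 0, "rz": 0},
    {"tx": 0, "ty": -4.5, "tz": 0, "rx": 0, "ry": 0, "rz": 0}
  ]
}}

```text
time: 12.5
position: [0.5367, 0.0625, 0.0481]
tool_rot: [0.999, 0.05, 0.0, 0.0]
ft_force: [0.2, -1.5, -0.0]
grip_width: 0.014
```

{"method": "send_rows", "body": {
  "deltas": [
    {"tx": 0, "ty": -1.1, "tz": 0, "rx": 0, "ry": 0, "rz": 0},
    {"tx": 0, "ty": -2.2, "tz": 0, "rx": 0, "ry": 0, "rz": 0},
    {"tx": 0, "ty": -3.3, "tz": 0, "rx": 0, "ry": 0, "rz": 0},
    {"tx": 0, "ty": -4.2, "tz": 0, "rx": 0, "ry": 0, "rz": 0},
    {"tx": 0, "ty": -4.5, "tz": 0, "rx": 0, "ry": 0, "rz": 0}
  ]
}}

```text
time: 12.92
position: [0.5322, 0.1079, 0.0481]
tool_rot: [0.999, 0.051, 0.0, -0.0]
ft_force: [1.0, -1.9, -0.7]
grip_width: 0.0136
```

{"method": "send_rows", "body": {
  "deltas": [
    {"tx": 0, "ty": 0, "tz": 0, "rx": 0, "ry": 0, "rz": 0},
    {"tx": 0, "ty": 0, "tz": 0, "rx": 0, "ry": 0, "rz": 0},
    {"tx": 0, "ty": 0, "tz": 0, "rx": 0, "ry": 0, "rz": 0}
  ]
}}

```text
time: 13.17
position: [0.5324, 0.1062, 0.0481]
tool_rot: [0.999, 0.05, 0.0, -0.0]
ft_force: [1.2, 1.3, -0.1]
grip_width: 0.0137
```

```bash
cat > look.py <<'E'
import sys
from h import *
o=robot.get_obs();c=robot.camera('wrist');P=cloud(c,o);save(sys.argv[1],c['color'])
hsv=cv2.cvtColor(c['color'],cv2.COLOR_RGB2HSV);v,u=np.mgrid[0:480,0:640]
def S(n,m):
    q=P[m];q=q[np.isfinite(q[:,0])]
    if len(q)<5: print(n,'none');return
    x=np.percentile(q[:,:2]@ex,[.5,99.5]);y=np.percentile(q[:,:2]@ey,[.5,99.5]);print(n,len(q),'x',x.round(4),'y',y.round(4),y.mean().round(4),np.median(q[:,:2]@ey).round(4),'z',np.median(q[:,2]))
g=(hsv[...,0]>45)&(hsv[...,0]<85)&(hsv[...,1]>80)&(v<310)
S('rim',(P[...,2]>.0475)&(P[...,2]<.051)&(P[...,:2]@ex>.63)&~g)
S('board',g&(P[...,2]>.042)&(P[...,2]<.055))
L=(hsv[...,1]<60)&(hsv[...,2]>150)&(P[...,2]>.018)&(P[...,2]<.027)&(P[...,:2]@ex>.656)&(P[...,:2]@ex<.69)&(abs(P[...,:2]@ey-.082)<.015)
S('line',L); print('px',np.median(u[L]),np.median(v[L]))
for l,hh in [('notch',.02),('tray',.043)]:
    for d in robot.tip_of(l,'wrist')[:1]: w=ray(c,d['xy'],hh,o);print(l,round(d['p'],2),np.round(d['xy']),'s',w[:2]@ex,w[:2]@ey)
p=o['position'];print('tcp s',p[:2]@ex,p[:2]@ey);R=Ro.from_quat(o['tool_rot']).as_matrix()
print('F along rail',o['ft_force'][:2]@ey);go(p,np.radians(-84.3))
E
python3 look.py w7
```

```text
rim 4291 x [0.6302 0.6475] y [0.0111 0.0948] 0.053 0.0494 z 0.04872528402724499
board 20183 x [0.5805 0.6394] y [0.0183 0.0873] 0.0528 0.0532 z 0.045734035909667764
line 106 x [0.6602 0.6646] y [0.0803 0.0839] 0.0821 0.0819 z 0.022549047846288084
px 245.0 5.5
tcp s 0.5403063245189355 0.05277019285358128
F along rail 1.1939830201295862
t 13.32 pos [0.5324 0.1058 0.0481] cm [ 0.   -0.04 -0.  ] rv [-0.0002 -0.0003  0.0006] F [1.4 2.4 0.2] w 0.0139
```

View pics/w7.png

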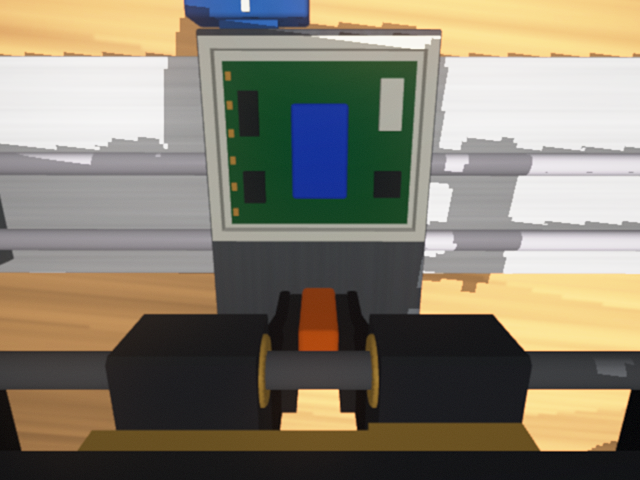

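The tray centre is at s=0.053 and the scope line at 0.082, so about 29 mm remain. The board is centred. I'll advance 15 mm, then creep.

{"method": "send_rows", "body": {
  "deltas": [
    {"tx": 0, "ty": -0.4, "tz": 0, "rx": 0, "ry": 0, "rz": 0},
    {"tx": 0, "ty": -0.9, "tz": 0, "rx": 0, "ry": 0, "rz": 0},
    {"tx": 0, "ty": -1.3, "tz": 0, "rx": 0, "ry": 0, "rz": 0},
    {"tx": 0, "ty": -1.5, "tz": 0, "rx": 0, "ry": 0, "rz": 0},
    {"tx": 0, "ty": -1.5, "tz": 0, "rx": 0, "ry": 0, "rz": 0}
  ]
}}

```text
time: 13.73
position: [0.5308, 0.1216, 0.0481]
tool_rot: [0.999, 0.051, 0.0, -0.0]
ft_force: [1.2, 1.6, -1.1]
grip_width: 0.0137
```

```bash
python3 look.py w8
```

```text
rim 4275 x [0.6302 0.6475] y [0.0266 0.1103] 0.0684 0.0643 z 0.04870130571867731
board 20201 x [0.5805 0.6394] y [0.0338 0.1028] 0.0683 0.0688 z 0.04567571509926302
line 95 x [0.6604 0.6645] y [0.0806 0.0836] 0.0821 0.0822 z 0.022414805254679426
px 284.0 5.0
tcp s 0.5402903651681603 0.06827306118171186
F along rail 1.4443330573472775
t 13.88 pos [0.5309 0.1215 0.0481] cm [-0.   -0.01  0.  ] rv [-0.0006 -0.0005  0.0011] F [ 2.2  2.2 -1.3] w 0.0137
```

View pics/w8.png

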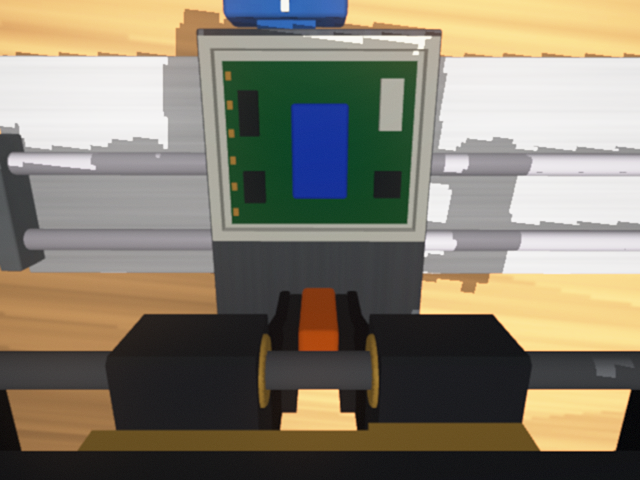

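The line is at column 284 and the tray centre at about 320, with 13.7 mm remaining. I'll creep and watch the force for the first ridge.

{"method": "send_rows", "body": {
  "deltas": [
    {"tx": 0, "ty": -0.15, "tz": 0, "rx": 0, "ry": 0, "rz": 0},
    {"tx": 0, "ty": -0.3, "tz": 0, "rx": 0, "ry": 0, "rz": 0},
    {"tx": 0, "ty": -0.3, "tz": 0, "rx": 0, "ry": 0, "rz": 0}
  ]
}}

```text
time: 14.13
position: [0.5306, 0.1239, 0.0481]
tool_rot: [0.999, 0.05, 0.0, 0.0]
ft_force: [2.3, -0.6, -0.7]
grip_width: 0.0139
```

{"method": "send_rows", "body": {
  "deltas": [
    {"tx": 0, "ty": -0.1, "tz": 0, "rx": 0, "ry": 0, "rz": 0},
    {"tx": 0, "ty": -0.2, "tz": 0, "rx": 0, "ry": 0, "rz": 0},
    {"tx": 0, "ty": -0.2, "tz": 0, "rx": 0, "ry": 0, "rz": 0}
  ]
}}

```text
time: 14.38
position: [0.5305, 0.1258, 0.0481]
tool_rot: [0.999, 0.05, 0.0, 0.0]
ft_force: [1.9, -2.1, -0.9]
grip_width: 0.0137
```

{"method": "send_rows", "body": {
  "deltas": [
    {"tx": 0, "ty": -0.1, "tz": 0, "rx": 0, "ry": 0, "rz": 0},
    {"tx": 0, "ty": -0.2, "tz": 0, "rx": 0, "ry": 0, "rz": 0},
    {"tx": 0, "ty": -0.2, "tz": 0, "rx": 0, "ry": 0, "rz": 0}
  ]
}}

```text
time: 14.63
position: [0.5303, 0.1268, 0.0481]
tool_rot: [0.999, 0.051, 0.0, 0.001]
ft_force: [1.6, -6.1, -1.0]
grip_width: 0.0138
```

```bash
python3 look.py w9
```

```text
rim 4254 x [0.6302 0.6475] y [0.0317 0.1154] 0.0736 0.0694 z 0.048717249231526774
board 20174 x [0.5806 0.6394] y [0.0389 0.1079] 0.0734 0.074 z 0.04572569628625217
line 97 x [0.6605 0.6647] y [0.0804 0.0836] 0.082 0.082 z 0.022589223694987948
px 298.0 5.0
tcp s 0.5403066065752096 0.0734831018669852
F along rail -6.267753320916305
t 14.78 pos [0.5303 0.1268 0.0481] cm [ 0. -0. -0.] rv [ 0.0016 -0.0002  0.0019] F [ 1.2 -5.3 -0.4] w 0.0138
```

The first ridge is felt (-6 N) at 8.5 mm before the line, which agrees with the vision. Continuing.

{"method": "send_rows", "body": {
  "deltas": [
    {"tx": 0, "ty": -0.1, "tz": 0, "rx": 0, "ry": 0, "rz": 0},
    {"tx": 0, "ty": -0.2, "tz": 0, "rx": 0, "ry": 0, "rz": 0},
    {"tx": 0, "ty": -0.2, "tz": 0, "rx": 0, "ry": 0, "rz": 0}
  ]
}}

```text
time: 15.03
position: [0.5301, 0.1292, 0.0481]
tool_rot: [0.999, 0.05, 0.0, 0.0]
ft_force: [2.2, -2.8, -1.1]
grip_width: 0.0135
```

{"method": "send_rows", "body": {
  "deltas": [
    {"tx": 0, "ty": -0.1, "tz": 0, "rx": 0, "ry": 0, "rz": 0},
    {"tx": 0, "ty": -0.2, "tz": 0, "rx": 0, "ry": 0, "rz": 0},
    {"tx": 0, "ty": -0.2, "tz": 0, "rx": 0, "ry": 0, "rz": 0}
  ]
}}

```text
time: 15.28
position: [0.5297, 0.1334, 0.0481]
tool_rot: [0.999, 0.05, 0.0, -0.001]
ft_force: [2.8, 4.8, -0.8]
grip_width: 0.0135
```

```bash
python3 look.py w10
```

```text
rim 4275 x [0.6302 0.6475] y [0.0384 0.1222] 0.0803 0.0764 z 0.048743488295220544
board 20162 x [0.5806 0.6394] y [0.0457 0.1146] 0.0801 0.0805 z 0.045727977829286184
line 107 x [0.6604 0.6646] y [0.0806 0.0838] 0.0822 0.0822 z 0.02267131907747924
px 314.0 5.0
tcp s 0.5403014559092857 0.08012137890235449
F along rail 4.505145714592204
t 15.43 pos [0.5297 0.1335 0.0481] cm [-0.    0.01  0.  ] rv [-0.002  -0.0008  0.0008] F [ 2.5  4.  -1.5] w 0.0138
```

Over the ridge, the ball pulls forward at 4.5 N with about 1.9 mm to go. I'll advance until that pull vanishes.

{"method": "send_rows", "body": {
  "deltas": [
    {"tx": 0, "ty": -0.1, "tz": 0, "rx": 0, "ry": 0, "rz": 0},
    {"tx": 0, "ty": -0.2, "tz": 0, "rx": 0, "ry": 0, "rz": 0},
    {"tx": 0, "ty": -0.2, "tz": 0, "rx": 0, "ry": 0, "rz": 0},
    {"tx": 0, "ty": -0.2, "tz": 0, "rx": 0, "ry": 0, "rz": 0}
  ]
}}

```text
time: 15.77
position: [0.5296, 0.1344, 0.0481]
tool_rot: [0.999, 0.05, 0.0, -0.0]
ft_force: [3.9, 2.9, -0.7]
grip_width: 0.014
```

```bash
python3 look.py w11
```

```text
rim 4248 x [0.6303 0.6475] y [0.0395 0.1232] 0.0813 0.0775 z 0.048720669808242176
board 20183 x [0.5806 0.6394] y [0.0467 0.1156] 0.0812 0.0816 z 0.045716464494891806
line 106 x [0.6602 0.6647] y [0.0805 0.0837] 0.0821 0.0821 z 0.022604136994771956
px 317.0 5.0
tcp s 0.5403159434410351 0.08117090387922463
F along rail 2.5221524671684112
t 15.92 pos [0.5296 0.1342 0.0481] cm [ 0.   -0.02  0.  ] rv [-0.0006 -0.0005  0.001 ] F [ 2.9  4.1 -1.9] w 0.0139
```

View pics/w11.png

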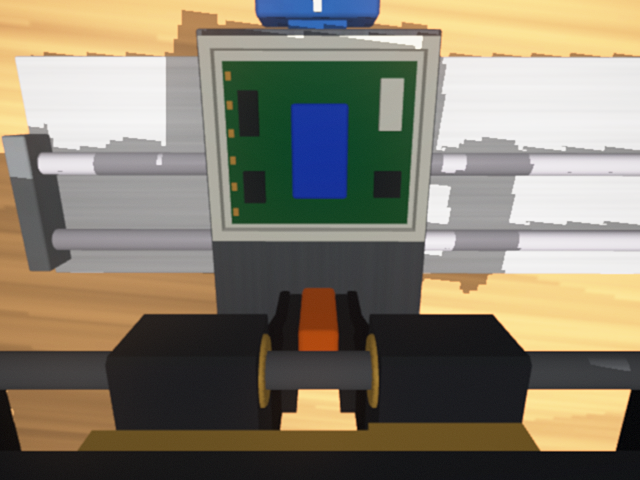

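The line is at column 317 and the tray centre at about 319, with a small forward pull left. Nudging 1 mm more.

{"method": "send_rows", "body": {
  "deltas": [
    {"tx": 0, "ty": -0.1, "tz": 0, "rx": 0, "ry": 0, "rz": 0},
    {"tx": 0, "ty": -0.1, "tz": 0, "rx": 0, "ry": 0, "rz": 0},
    {"tx": 0, "ty": -0.1, "tz": 0, "rx": 0, "ry": 0, "rz": 0},
    {"tx": 0, "ty": -0.1, "tz": 0, "rx": 0, "ry": 0, "rz": 0}
  ]
}}

```text
time: 16.25
position: [0.5295, 0.1346, 0.0481]
tool_rot: [0.999, 0.05, 0.0, 0.0]
ft_force: [3.4, -0.1, -1.7]
grip_width: 0.0138
```

```bash
python3 look.py w12; python3 -c "
from h import *
for i in range(4):
    robot.camera('side');o=robot.get_obs();print(o['ft_force'][:2]@ey,o['position'][:2]@ey,o['grip_width'])"
```

```text
rim 4261 x [0.6302 0.6475] y [0.0396 0.1234] 0.0815 0.0777 z 0.048696935475753295
board 20183 x [0.5805 0.6394] y [0.0469 0.1158] 0.0813 0.0818 z 0.04569455897348906
line 96 x [0.6604 0.6646] y [0.0807 0.0835] 0.0821 0.0821 z 0.02250772081094128
px 317.5 5.5
tcp s 0.5402983452207876 0.08134209784961384
F along rail -0.4273040755852016
t 16.4 pos [0.5296 0.1346 0.0481] cm [-0.  0.  0.] rv [ 0.0003 -0.0004  0.0013] F [ 2.7 -0.2 -1.7] w 0.0137
-0.8751995489567734 0.08134539028284571 0.013985822728515281
-0.8557323399547625 0.0813490789275332 0.013645188868970318
-1.3553862852798175 0.08137252343958361 0.013855496168761217
-0.8736298537959064 0.08137414546444534 0.01371379457290937
```

The rail force is now within friction (-0.9 N), the carriage is still and about 0.7 mm from the scope line, and the handle is gripped. Handing in.

```bash
python3 -c "
from h import *
print(robot.hand_in())"
```

```text
the job is handed in; nothing more can be done
None
```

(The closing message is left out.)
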